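Lock the air nozzle into the push-fit bench outlet

ROBOT

A 6-joint arm with a two-finger parallel gripper is mounted at the origin on a cart in front of the work surface, level with it; the furniture and walls round the work are solid. World frame = base frame: x ahead of the robot, y to its left, z up, the work surface at z = 0. Lengths are in mm, angles in rad, forces in N, time in s.
With the tool pointing down it reaches from about 325 to 875 mm from the base axis. Payload 4.4 kg.
Tool frame: the origin (TCP) lies on the centre line of the jaws, within the pads' length; the fingertips stand ahead of it and the grasp point (between the pads) lies 6 mm ahead of it (ctrl.tcp_to_tips is the z of the fingertips in the tool frame, in mm); z points along the fingers, y is the line along which they close (so a half turn about z gives the same grasp; the last joint's range is limited). The gripper opens to 85 mm and grips with 20 to 120 N. Pads are 22 mm wide; open, the fingers measure 114 mm over their backs; the gripper's body (76 mm by 85 mm) begins 54 mm behind the grasp point. The pads swing forward as they close: fully open they stand 13 mm farther back than shut.
Start: joints at [1.034, 0.207, 1.542, -0, 1.393, -0.15], TCP at [216.382, 532.734, 222.582] pointing down, gripper open.
Joint ranges: [-2.73, 2.73], [-0.86, 2.22], [0.23, 2.46], [-1.11, 4.25], [0.08, 2.63], [-2.82, 2.82]. Speed limits (rad/s): [2.79, 2.79, 3.14, 3.14, 3.14, 3.14].

INTERFACE

Orientations are given as a 3x3 rotation matrix whose columns are the frame's x, y, z axes.
In Python, from plant import ctrl, sensors, optics gives the robot as it stands. Calls block until the motion is done:
- ctrl.move_ptp(position, orientation): joint-space move of the TCP to a pose.
- ctrl.move_l(position, rot=None, vel=150, threshold=None): straight line of the TCP; rot=None keeps the orientation; vel is the mean speed in mm/s. With threshold (N) it stops when the force on the tool has changed by that much, and returns True; else False.
- ctrl.set_joints(angles): joint-space move.
- ctrl.gripper_to(opening, force=None): finger opening in mm; force is the grip in N (None keeps the last); returns when the fingers have stopped.
- ctrl.hold(seconds).
- ctrl.solve_ik(position, orientation): joint angles nearest the present ones, or None.
- sensors.read_state(): the state.
- optics.grab_frame(name): name is "scene" or "top" or "wrist"; returns (picture, depth): 480x640x3 uint8, red, green, blue; 480x640 float32, mm along the optical axis (not along the pixel's ray), 0 where there is no reading.
- optics.camera_params(name): a dict with "mtx" (3x3 intrinsics, pixels), "R" (3x3) and "t" (3): a world point X has camera coordinates R X + t; the wrist camera has in their place "T_tool_cam" (4x4, takes a point from camera to tool coordinates, whose origin is the TCP and whose axes are the flange's). Camera axes: x right, y down, z forward; pixel columns grow to the right and rows downward; lengths in mm; the calibration is good to about 2 mm. The wrist camera is an equidistant fisheye: a pixel r from the principal point sees the ray r / f radians off the axis. A picture is of the moment at which its call begins: read the wrist's pose just before it. camera_params takes no time and is no camera call.
A pose or a line that the arm cannot do raises ctrl.MotionError and nothing moves.
- ctrl.finish_job(): hands the job in; it is judged then, once.
The state is a dict: "t": time; "q": joint angles; "qvel": joint speeds; "tau": joint torques, N m; "eef_pos": TCP position; "eef_rot": TCP orientation; "force": force on the tool from outside, world axes, zero at the start; "wrist_torque": the same for the moment, N m; "grip_width": finger opening in mm; "grasp_force": force on a finger pad.
Only numpy, scipy, OpenCV 4.12 (cv2) and the standard library are available. Lean on these libraries where they do the work, as an engineer would, in place of code of your own. Each camera call takes 0.05 s, during which the arm holds its last target. There are 200 camera calls.

TASK

Take the blue air nozzle out of the wooden rack and push its brass stem down into the air outlet, by feel, until the lock snaps behind the stem; then, still holding it, tug it upward with about 1 kg of pull for a second to prove that the lock holds, and let go, leaving it locked in and upright. The depth of the lock is different every time, so push and pull only as hard as needed (about 1.5 kg; at 2 kg the seal or the lock is ruined). Leave the red nozzle in the rack and the things round about where they are.

Things in the scene. Friction and masses are not known exactly. Their poses are not given: they have to be found in the camera images.
- blue_nozzle: air nozzle with blue bands and blue tip, 35 x 35 x 86 mm, about 90 g, stem down in a hole of the rack. Origin: lower end of the stem, on the axis; z up the axis. Brass stem 16 mm wide to 36 mm up; its end is a 9 mm wide nose coned to full width 6 mm up; lock groove from 9 to 16 mm up. Steel flange 35 mm wide from 36 to 40 mm.
- blue_grip (a point): middle of the blue nozzle's ribbed aluminium grip, 55 mm above the stem's end; the grip is 25 mm wide, from 40 to 70 mm above the stem's end; take it from above. Over it a blue cone, 20 to 9 mm wide, up to 86 mm.
- red_nozzle: the same nozzle in red, in the other hole of the rack; to be left there. Origin and axes as for the blue one.
- rack: fixed wooden rack, 64 x 170 x 40 mm (x, y, z); origin at the centre of its underside. Two blind holes of 18.5 mm diameter and 30 mm depth lie on its y axis at y = +50 and -50 mm; a nozzle in it has its origin 10 mm above the rack's origin.
- outlet: fixed bench air outlet: aluminium foot 110 x 76 x 12 mm, grey upright round housing 44 mm wide, brass supply stub at its +x side, blue ring round the mouth on top. Origin: centre of its underside, z up the bore. Inside the bore two greased pawls take about 7 N to be pushed aside by the stem; below them is a spring seal.
- outlet_mouth (a point): centre of the bore's mouth, level with the housing's top, 72 mm above the bench; the bore is upright, 18.6 mm wide. The lock's depth is hidden and differs at each start: the stem's end meets the pawls 8 to 20 mm below the mouth, is full in them 3 mm deeper, meets the seal 8 mm and locks 10 mm after first meeting the pawls (18 to 30 mm deep). The flange stays clear of the mouth.
- seal (a joint): how far the stem presses down the spring seal in the outlet, m: 0 free, 0.0015 to 0.002 when the pawls snap into the groove, ruined above 0.0043. It pushes back with 4 N at first touch and 4 N more per mm (11 to 12 N at the snap, 16 N at 0.003, 21 N at 0.0043). An unlocked stem is pushed up again to near 0; a locked one keeps it at about 0.0016.
- collet (a joint): how far a tug on the locked stem draws the pawls' carrier up, m: 0 at rest, about 1 mm more per 6.5 N of pull (0.0015 at 10 N), ruined above 0.0032 (about 20 N). It moves only if the stem is locked; an unlocked stem comes out with a pull of less than 4 N.
- grease_jar: dark grease jar, 53 mm wide, 47 mm high, a bystander; origin at the centre of its underside
- rubber_grip: white club grip, 28 x 218 x 28 mm, lying between the robot and the work, a bystander; origin at the centre of its underside
- iron_head_1: bare golf iron head, 77 x 119 x 16 mm, lying to the right of the outlet, a bystander; origin at the centre of its underside
There are look-alikes about, which are no part of the job. There is more than one size of the blue_nozzle; the one meant has the size given above. Of the things that look like the outlet, take the one that is nearest to the robot's base at the start.

How it is judged (in metres and radians):
On the way, in this order (a step that is already met when the one before it is completed fails the run):
1. the blue nozzle's stem is in the outlet and pressed down on the seal (value of joint seal above 0.0013 m and horizontal distance between blue_nozzle and outlet_mouth below 0.004 m), for 0.1 s.
2. the locked nozzle is tugged upward, drawing the pawls' carrier up by at least 0.8 mm (about 5 N) (value of joint collet above 0.0008 m), for 0.3 s.
At the end, for the whole second after the job is handed in: The blue nozzle stands released, still and upright (within 7 degrees) in the outlet, its stem end within 4 mm of the bore's axis, locked: the seal is still held down by more than 1 mm with nobody pressing. The red nozzle is within 15 mm of where it stood (value of joint seal above 0.001 m and horizontal distance between blue_nozzle and outlet_mouth below 0.004 m and angle between blue_nozzle's own z axis and vertical below 0.12 rad and linear speed of blue_nozzle below 0.02 m/s and distance of red_nozzle from where it was at the start of the episode below 0.015 m); the robot touches nothing.
It fails at once if the seal is crushed (pressed down more than 4.3 mm, about 21 N) (value of joint seal above 0.0043 m).
It fails at once if the lock is overpulled (drawn up more than 3.2 mm, about 20 N) (value of joint collet above 0.0032 m).
It fails at once if the nozzle is rammed against the outlet housing with more than 40 N (contact force between blue_nozzle and outlet above 40 N).
It fails at once if the red nozzle is pulled from its hole or knocked (distance of red_nozzle from where it was at the start of the episode above 0.02 m).
It fails at once if a bystander is pushed more than 30 mm (distance of any of grease_jar, rubber_grip, iron_head_1 from where it was at the start of the episode above 0.03 m).
It also fails if it takes over 64 s, if anything falls off the work surface, if the arm or the gripper's body presses on something with over 40 N, if the wrist force passes 120 N, or if a joint passes its speed limit or range.

## Working session

There is one attempt and no reset: what is moved stays moved. The work goes in short steps, each a Python script; the robot and the scene stay as the last script left them, time stands still between calls to the robot, and variables do not carry over. Pictures are saved under pics/ and viewed, at most 10 in all, crops included, and the job is handed in when it is done.

```bash
mkdir -p pics; ls
cat > h.py <<'E'
import numpy as np, cv2
from plant import ctrl, sensors, optics
def save(n,im): cv2.imwrite('pics/'+n,im[:,:,::-1])
def world(name,u,v,depth):
    p=optics.camera_params(name);K=np.array(p['mtx']);R=np.array(p['R']);t=np.array(p['t']).ravel()
    c=np.linalg.inv(K)@np.array([u,v,1.])*depth
    return R.T@(c-t)
E
python3 - <<'E'
from h import *
for n in('top','scene'):
    im,d=optics.grab_frame(n);save(n+'.png',im);np.save(n+'_d.npy',d);np.save(n+'.npy',im)
    p=optics.camera_params(n);print(n,np.round(p['mtx'],1).tolist(),np.round(-np.array(p['R']).T@np.array(p['t']).ravel()))
s=sensors.read_state();print(s['t'],s['eef_rot'],s['force'],ctrl.tcp_to_tips)
E
```

```text
pics
top [[481.0, 0.0, 320.3], [0.0, 481.0, 243.3], [0.0, 0.0, 1.0]] [ 404.  -13. 1116.]
scene [[451.0, 0.0, 318.7], [0.0, 451.0, 241.4], [0.0, 0.0, 1.0]] [ -87. -353.  821.]
0.1 [[-9.26495394e-01  3.76304533e-01 -1.08807213e-03]
 [ 3.76305962e-01  9.26493701e-01 -1.80167228e-03]
 [ 3.30114529e-04 -2.07868909e-03 -9.99997785e-01]] [-0.45968814  0.39688448 -0.11265616] 25.0
```

View pics/top.png

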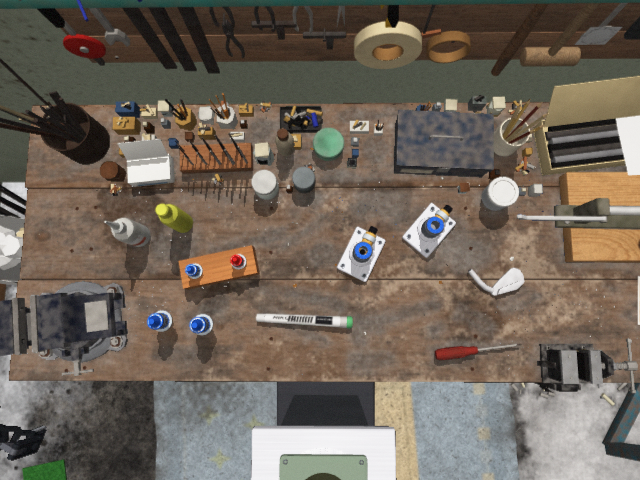

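View pics/scene.png

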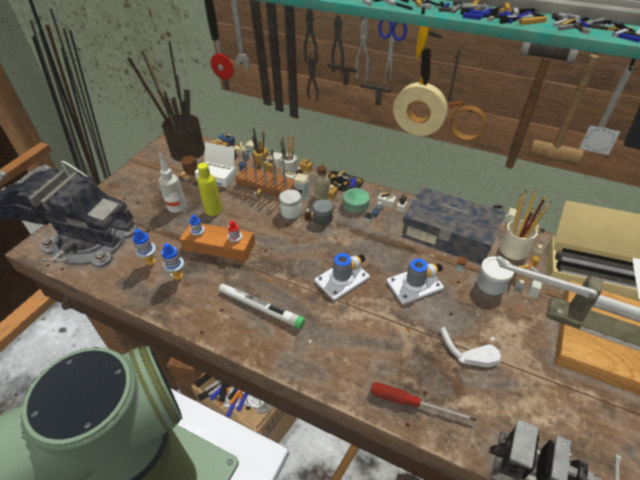

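The top picture shows the rack with the blue nozzle at (193,270) and the red at (237,260). Two larger blue nozzles stand loose at (160,320) and (201,324). The outlets are at (362,252), which is nearer the base and so the right one, and at (434,228). I'll measure from depth and look at enlarged crops.

Run:
```python
from h import *
im=np.load('top.npy');d=np.load('top_d.npy')
a=cv2.resize(im[235:345,140:270],None,fx=6,fy=6,interpolation=2)[:600,:780]
b=cv2.resize(im[215:290,330:410],None,fx=6,fy=6,interpolation=2)
save('c1.png',np.hstack([cv2.resize(im[240:300,170:265],None,fx=4,fy=4),cv2.resize(im[220:280,325:420],None,fx=4,fy=4)]))
p=optics.camera_params('top');K=np.array(p['mtx']);R=np.array(p['R']);t=np.array(p['t']).ravel()
v,u=np.mgrid[:480,:640]
P=(np.stack([(u-K[0,2])/K[0,0]*d,(v-K[1,2])/K[1,1]*d,d],-1)-t)@R
np.save('P.npy',P)
for n,(x,y) in dict(blue=(193,270),red=(237,260),outlet=(362,252),out2=(434,228),big1=(160,320),big2=(201,324),jar=(304,178),bench=(300,290),rack=(216,268)).items():
    print(n,np.round(P[y,x],1), 'maxz',np.round(P[y-15:y+16,x-15:x+16,2].max(),1))
im3=im.astype(int)
# outlet top by height
w=P[225:280,335:395];m=(w[...,2]>66)&(w[...,2]<78);q=w[m];c=cv2.minEnclosingCircle(q[:,:2].astype(np.float32));print('outlet top',len(q),q.mean(0),c)
w=P[235:300,170:265];m=(w[...,2]>34)&(w[...,2]<44);q=w[m];print('rack',cv2.minAreaRect(q[:,:2].astype(np.float32)),len(q),np.median(q[:,2]))
```

```text
blue [495.4 278.2  88. ] maxz 1115.9
red [516.7 183.4  90.4] maxz 1115.9
outlet [539.5 -88.5  44.1] maxz 1115.9
out2 [ 598.6 -257.1   17.2] maxz 1115.9
big1 [389.1 342.3  94.2] maxz 1115.9
big2 [381.  253.9  98.9] maxz 1115.9
jar [710.3  42.5  46.8] maxz 1115.9
bench [456.6  52.6   0.7] maxz 1115.9
rack [504.2 240.2  39.1] maxz 1115.9
outlet top 192 [539.29241839 -88.56208817  71.47117585] ((539.170654296875, -88.8983154296875), 19.916261672973633)
rack ((507.578125, 237.50833129882812), (64.4951171875, 171.2275390625), 12.067724227905273) 1709 38.647733253582054
```

View pics/c1.png

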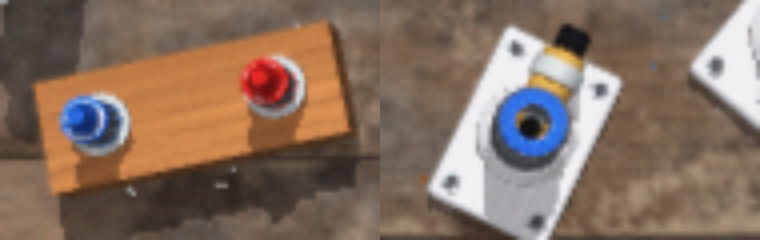

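```bash
cat >> h.py <<'E'
ROT=np.array([[-.978,-.209,0],[-.209,.978,0],[0,0,-1.]]);ROT[:2,:2]/=np.hypot(.978,.209)
def wray(u,v,s):
    p=optics.camera_params('wrist');K=np.array(p['mtx']);T=np.array(p['T_tool_cam'])
    x=(u-K[0,2])/K[0,0];y=(v-K[1,2])/K[1,1];r=np.hypot(x,y);k=np.sin(r)/max(r,1e-9)
    d=np.array([x*k,y*k,np.cos(r)]);E=np.array(s['eef_rot'])
    return E@T[:3,3]+np.array(s['eef_pos']),E@T[:3,:3]@d
def at_z(u,v,s,z):
    o,d=wray(u,v,s);return o+d*(z-o[2])/d[2]
E
python3 - <<'E'
from h import *
import json
print(optics.camera_params('wrist'))
for n,p in dict(out=(539,-89,220),blue=(497,284,220)).items():
    ctrl.move_ptp(p,ROT);ctrl.hold(.3)
    s=sensors.read_state();im,d=optics.grab_frame('wrist');save('w_'+n+'.png',im);np.save('w_'+n+'.npy',im);np.save('wd_'+n+'.npy',d)
    json.dump({k:np.array(s[k]).tolist() for k in('eef_pos','eef_rot')},open(n+'.json','w'))
    print(n,s['t'],s['eef_pos'],s['q'],s['force'])
E
```

```text
{'mtx': array([[371.64829954,   0.        , 318.78752712],
       [  0.        , 371.64829954, 237.27730512],
       [  0.        ,   0.        ,   1.        ]]), 'T_tool_cam': array([[ 2.86186478e-04, -9.63234624e-01, -2.68661454e-01,
         6.89556338e+01],
       [ 9.99999957e-01,  2.57215086e-04,  1.43034992e-04,
         7.98470704e-01],
       [-6.86724776e-05, -2.68661483e-01,  9.63234656e-01,
        -1.50981640e+02],
       [ 0.00000000e+00,  0.00000000e+00,  0.00000000e+00,
         1.00000000e+00]])}
out 2.8833 [539.07695299 -88.63660996 220.02747676] [-3.21424819e-01  1.48032565e-01  1.61537862e+00  2.29334015e-05
  1.37813849e+00 -2.10342144e+00] [-0.49775053  0.54489713 -0.93117907]
blue 4.6333 [497.44120509 283.22995603 220.01437236] [ 3.66473702e-01  2.03187956e-01  1.55098676e+00 -7.30652387e-05
  1.38736149e+00 -1.41339136e+00] [-0.05199147  0.70403293 -0.28226451]
```

```bash
python3 -c "
import cv2,numpy as np
a=cv2.imread('pics/w_out.png');b=cv2.imread('pics/w_blue.png')
cv2.imwrite('pics/w2.png',cv2.resize(np.hstack([a,b]),(800,300)))"
```

```text
(no output)
```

View pics/w2.png

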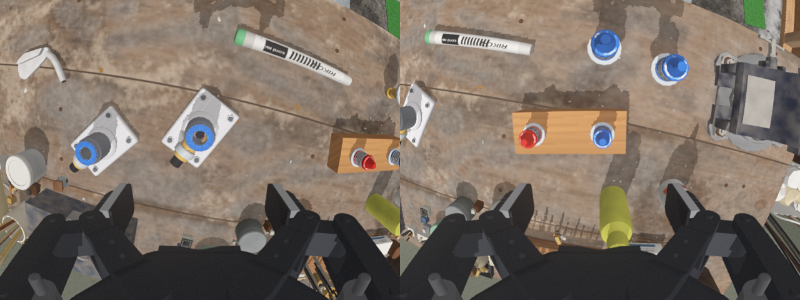

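The wrist views show the outlet's blue ring at about (317,219) and the blue nozzle at about (322,216) in full-size pixels. I'll take enlarged crops.

Run:
```python
from h import *
o=np.load('w_out.npy');b=np.load('w_blue.npy')
f=lambda i,u,v:cv2.resize(i[v:v+75,u:u+65],None,fx=6,fy=6,interpolation=cv2.INTER_CUBIC)
save('w3.png',np.hstack([f(o,285,180),f(b,290,180)]))
```

```text
(no output)
```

View pics/w3.png

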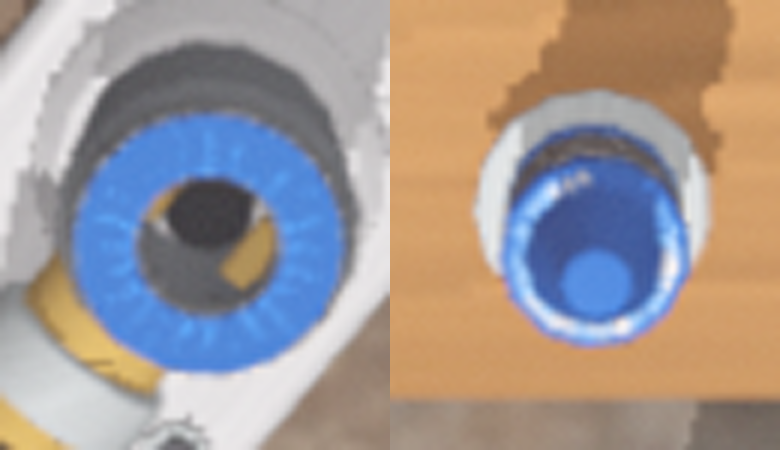

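Run:
```python
from h import *
import json
so=json.load(open('out.json'));sb=json.load(open('blue.json'))
print('mouth',at_z(319.4,220.1,so,72),'ring ends',at_z(297.1,220,so,72),at_z(341.7,220,so,72), 'bore',at_z(307.1,220.5,so,72),at_z(331,220.5,so,72))
print('mouth v',at_z(319.4,198.3,so,72),at_z(319.4,241.8,so,72))
print('tip',at_z(324.1,227.1,sb,96),'flange',at_z(323.4,213.8,sb,50),'fl ends',at_z(303.6,214,sb,50),at_z(343.2,214,sb,50))
```

```text
mouth [539.06107047 -86.87465273  72.        ] ring ends [ 542.82815887 -104.90671894   72.        ] [535.09317432 -68.88173928  72.        ] bore [541.51930342 -96.73411052  72.        ] [537.37706669 -77.43912097  72.        ]
mouth v [521.22853005 -90.70991577  72.        ] [557.29591841 -82.95166945  72.        ]
tip [496.65568647 288.44151766  96.        ] flange [496.0520601  288.33628681  50.        ] fl ends [499.85081232 271.27425234  50.        ] [492.56259006 305.48855784  50.        ]
```

Run:
```python
from h import *
f=lambda m:(lambda s:print(m,round(s['t'],2),np.round(s['eef_pos'],1),'F',np.round(s['force'],1),'M',np.round(s['wrist_torque'],2),'w',round(s['grip_width'],1),round(s['grasp_force'],1)))(sensors.read_state())
B=[496.7,287.4]
ctrl.gripper_to(50,60)
ctrl.move_l([*B,130],ROT)
print(ctrl.move_l([*B,78],vel=50,threshold=6));f('down')
ctrl.gripper_to(15,60);f('grip')
ctrl.hold(.2)
ctrl.move_l([*B,120],vel=60);f('up')
ctrl.move_l([*B,220],vel=150);f('up2')
im,d=optics.grab_frame('wrist');save('held.png',im[150:480,100:560]);np.save('held.npy',im)
```

```text
False
down 7.07 [497.1 287.6  78.5] F [0.2 0.1 0.5] M [ 0.01 -0.01 -0.01] w 50.3 0.0
grip 7.49 [496.8 287.4  78.2] F [-0.6  0.4  0.7] M [-0.   -0.07 -0.04] w 15.0 0.3
up 8.54 [496.4 287.3 119.8] F [ 0.2 -0.2  0.5] M [ 0.04 -0.04  0.05] w 14.6 0.0
up2 9.36 [495.9 287.1 218.8] F [-0.8 -0.5  0. ] M [-0.03 -0.01  0.01] w 14.6 0.0
```

View pics/held.png

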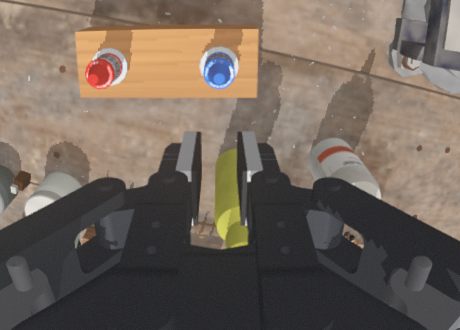

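The gripper closed to 15 mm on nothing, and the blue nozzle is still in the rack at crop (219,68), looking unmoved. I'll go back down with the gripper open and look.

```bash
cat >> h.py <<'E'
def st(m):
    s=sensors.read_state();print(m,round(s['t'],2),np.round(s['eef_pos'],1),'F',np.round(s['force'],1),'M',np.round(s['wrist_torque'],2),'w',round(s['grip_width'],1),round(s['grasp_force'],1));return s
E
python3 - <<'E'
from h import *
B=[496.7,287.4]
ctrl.gripper_to(50,60)
ctrl.move_l([*B,130],ROT)
print(ctrl.move_l([*B,78],vel=60,threshold=6));st('down')
im,d=optics.grab_frame('wrist');a=im
for w in (32,26,22):
    ctrl.gripper_to(w,40);st(w)
im,d=optics.grab_frame('wrist');save('g.png',np.hstack([a[150:450,130:510],im[150:450,130:510]]))
E
```

```text
False
down 11.61 [497.1 287.6  78.4] F [0.7 0.5 0.9] M [-0.03  0.02 -0.06] w 50.3 0.0
32 11.97 [496.8 287.5  78.2] F [1.3 1.1 0.2] M [-0.03  0.02 -0.04] w 32.1 0.0
26 12.21 [496.7 287.4  78. ] F [-0.1 -0.3 -0. ] M [-0.    0.01 -0.01] w 25.7 0.0
22 12.43 [496.7 287.4  78. ] F [-0.3 -0.7  0.2] M [-0.05  0.02  0.05] w 22.1 0.0
```

View pics/g.png

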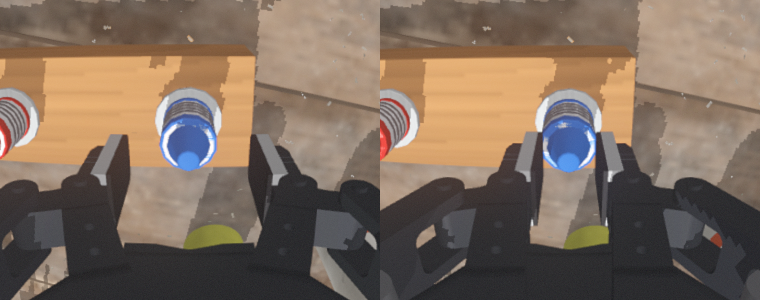

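The pads are only at the height of the cone, so the fingertips stand well behind where I assumed. The nozzle is well centred. I'll feel downward for the flange top (z=50) with the jaws at 31 mm.

Run:
```python
from h import *
B=[496.7,287.4]
ctrl.gripper_to(31,40);st('open')
r=ctrl.move_l([*B,30],vel=20,threshold=4);s=st(r)
z=s['eef_pos'][2]
im,d=optics.grab_frame('wrist');save('g2.png',im[150:450,130:510])
```

```text
open 12.73 [496.7 287.4  78. ] F [ 0.3 -1.2 -0.1] M [ 0.01  0.01 -0.02] w 31.3 0.0
True 14.41 [497.  287.4  40.8] F [-0.9  0.6  4.6] M [-0.03  0.01 -0.03] w 31.0 2.1
```

View pics/g2.png

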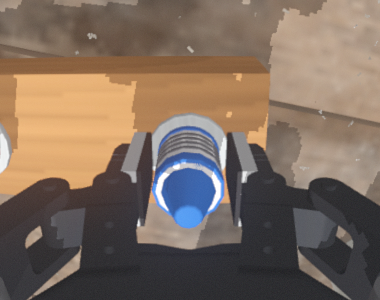

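Contact came at TCP z=40.8, with the fingertips level with the flange at crop (135,170) and (240,170), so they really sit about 9 mm behind the reported TCP. I'll back up 6 mm, grip and lift.

Run:
```python
from h import *
B=[496.7,287.4]
ctrl.move_l([*B,47],vel=40)
ctrl.gripper_to(15,60);s=st('grip')
if s['grip_width']>22:
    ctrl.move_l([*B,60],vel=30);st('up')
    ctrl.move_l([*B,100],vel=80);st('up2')
    ctrl.move_l([*B,190],vel=150);ctrl.hold(.3);st('up3')
    im,d=optics.grab_frame('wrist');save('held2.png',im[150:450,130:510])
```

```text
grip 15.02 [496.6 287.4  47. ] F [ 0.2 -0.2  1.8] M [0.01 0.12 0.01] w 23.1 58.7
up 15.6 [496.7 287.4  60.2] F [-0.7 -0.4 -1. ] M [ 0.   -0.03  0.04] w 23.2 58.8
up2 16.25 [496.8 287.4 100.4] F [ 0.  -0.8 -1.1] M [-0.02  0.07  0.03] w 22.9 58.8
up3 17.3 [496.1 287.2 188.9] F [-0.8  1.1 -2. ] M [ 0.02 -0.04  0.04] w 23.3 58.8
```

View pics/held2.png

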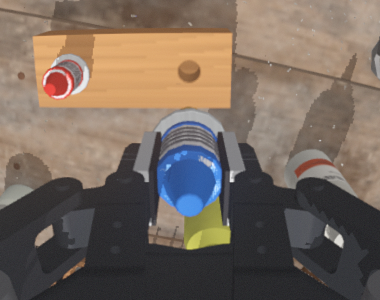

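Held: the grip is 23 mm wide at 58.8 N, upright, with the stem's end about 37 mm below TCP. Next I'll go over the outlet and feel down to the pawls.

```bash
cat >> h.py <<'E'
M=[539.3,-88.1]
def mf(n=4):
    f=[]
    for _ in range(n): f.append(sensors.read_state()['force']);ctrl.hold(.03)
    return np.mean(f,0)
E
python3 - <<'E'
from h import *
ctrl.move_ptp([*M,190],ROT)
ctrl.move_l([*M,116],vel=100);ctrl.hold(.2);s=st('above')
ctrl.move_l([*M,115],vel=10)
print('base',mf(6))
r=ctrl.move_l([*M,87],vel=12,threshold=3.5);st(r);print(mf())
E
```

```text
above 19.85 [540.  -88.3 116.9] F [ 0.2 -0.7 -0.7] M [ 0.03 -0.03  0.  ] w 23.0 58.8
base [-0.198421    0.18760532 -0.78579318]
True 22.29 [539.5 -88.2  88.7] F [ 0.3 -0.4  2.9] M [-0.05 -0.02 -0.05] w 23.2 58.9
[-0.12019341 -0.20889135  4.03295532]
```

The stem went in cleanly with no side force and met the pawls at about 20 mm deep. I'll press on in small steps and log the force.

Run:
```python
from h import *
z=sensors.read_state()['eef_pos'][2]-0.3;b=-.8;prev=0
while z>76:
    ctrl.move_l([*M,z],vel=8)
    f=mf(3)-[0,0,b];s=sensors.read_state()
    print(round(s['t'],1),'cmd',round(z,1),'z',round(s['eef_pos'][2],2),np.round(f,1),round(s['grip_width'],1))
    if f[2]>13.5: print('HIGH');break
    if prev-f[2]>4 and z<83: print('drop');break
    prev=f[2]
    z-=0.7 if z>82.5 else .4
```

```text
22.8 cmd 88.3 z 88.49 [0.5 0.2 5.9] 22.7
23.2 cmd 87.6 z 87.74 [ 0.3 -0.3  6.4] 23.1
23.5 cmd 86.9 z 87.1 [ 0.6 -0.4  6.4] 23.3
23.9 cmd 86.2 z 85.5 [ 1.6 -0.8  0.8] 23.2
24.2 cmd 85.5 z 85.06 [ 1.5 -0.9 -0.2] 23.2
24.6 cmd 84.8 z 84.66 [ 0.6 -0.6  1. ] 23.3
24.9 cmd 84.1 z 84.03 [ 0.  -0.3  1.7] 22.9
25.3 cmd 83.4 z 83.3 [-0.1  0.3  2.2] 22.8
25.6 cmd 82.7 z 82.58 [ 0.1 -0.   1.7] 23.3
26.0 cmd 82.0 z 82.01 [0.3 0.3 2.3] 23.2
26.3 cmd 81.6 z 81.88 [-0.6  0.1  5.3] 23.3
26.7 cmd 81.2 z 81.62 [-1.   0.4  5.9] 23.1
27.0 cmd 80.8 z 81.35 [-1.5  0.8  7.2] 22.7
27.4 cmd 80.4 z 81.13 [-1.5  0.8  7.9] 23.2
27.7 cmd 80.0 z 80.9 [-1.2  0.7  8.5] 22.8
28.1 cmd 79.6 z 80.17 [-0.5  0.8  7.6] 23.7
28.4 cmd 79.2 z 80.09 [-1.8  1.   8.5] 23.0
28.8 cmd 78.8 z 80.03 [-1.9  1.  10.5] 23.0
29.1 cmd 78.4 z 79.96 [-1.7  1.6 11.4] 23.0
29.5 cmd 78.0 z 79.7 [-2.5  2.  12.2] 22.9
29.8 cmd 77.6 z 79.47 [-2.9  1.6 13.9] 23.3
HIGH
```

A small jump at cmd 79.6 looks like the snap, and force is now 13.9 N. I'll pull up gently: an unlocked stem comes out under 4 N, a locked one should hold at about 10 N.

Run:
```python
from h import *
z=78.;b=-.8
while z<90:
    ctrl.move_l([*M,z],vel=10)
    f=mf(2)-[0,0,b];s=sensors.read_state()
    print(round(s['t'],1),'cmd',round(z,1),'z',round(s['eef_pos'][2],2),np.round(f,1),round(s['grip_width'],1))
    if f[2]<-9: print('PULL');ctrl.hold(1.);print(mf()-[0,0,b]);st('held');break
    if s['eef_pos'][2]>84.5: print('out?');break
    z+=.5
```

```text
30.1 cmd 78.0 z 79.71 [-2.5  1.7 11.8] 23.3
30.4 cmd 78.5 z 79.98 [-1.8  1.2 10.9] 22.9
30.8 cmd 79.0 z 80.06 [-1.4  1.   9.7] 22.9
31.1 cmd 79.5 z 80.16 [-0.9  0.9  6.5] 23.2
31.4 cmd 80.0 z 80.2 [0.4 0.5 6.3] 23.3
31.7 cmd 80.5 z 80.3 [0.8 0.6 2.7] 23.2
32.0 cmd 81.0 z 80.53 [ 2.5  0.  -0.5] 23.0
32.4 cmd 81.5 z 81.04 [ 3.  -0.9 -4.4] 23.1
32.7 cmd 82.0 z 81.53 [ 3.8 -0.7 -6.8] 23.0
33.0 cmd 82.5 z 82.01 [  3.9  -1.8 -10.2] 23.3
PULL
[  3.76889211  -2.24198449 -13.51021185]
held 34.12 [539.  -88.   82.2] F [  3.6  -2.1 -14.8] M [-0.38 -0.77  0.05] w 23.1 59.4
```

It's locked: it held 10–13.5 N upward for over a second. Relax, release, retreat and check.

Run:
```python
from h import *
ctrl.move_l([*M,80.9],vel=10);ctrl.hold(.2);st('relaxed')
ctrl.gripper_to(45);st('open')
ctrl.move_l([*M,140],vel=60);ctrl.move_l([*M,220],vel=150);ctrl.hold(.3);s=st('clear')
im,d=optics.grab_frame('wrist');sc,_=optics.grab_frame('scene')
save('end.png',np.hstack([im[120:420,130:510],cv2.resize(sc[215:315,160:290],(390,300))]))
```

```text
relaxed 34.62 [539.4 -88.   81.4] F [-0.1  0.4 -6.1] M [-0.03 -0.18  0.03] w 23.1 60.0
open 34.97 [540.1 -88.3  82. ] F [0.4 0.6 0.6] M [-0.05  0.   -0.02] w 45.4 0.0
clear 37.08 [538.7 -87.9 218.9] F [-0.  -0.1  0.4] M [-0.   -0.05  0.01] w 45.2 0.0
```

View pics/end.png

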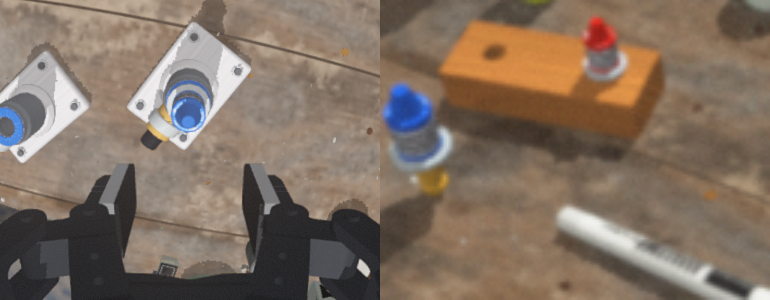

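The nozzle stands upright in the outlet at crop (187,110), the red one is still in the rack, and the gripper is clear.

```bash
python3 -c "
from h import *
print(ctrl.finish_job())"
```

```text
the job is handed in; nothing more can be done
None
```

The blue nozzle is locked upright in the outlet: it held an upward tug of 10–13.5 N for over a second and was then released; the red nozzle is still in the rack, and I handed the job in at about 37 s (no verdict was returned).

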